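# Change over the vial loader's trays

### The job

On the two-lane vial loader, first push the empty tray fully home; then hook a fingertip behind the front lip of the tray with the vials and draw it out to its stop. Only push and hook: do not pinch a tray's lip between the fingers, do not touch or lift the vials, which stay standing in their holes, and leave the other things on the bench where they are.

Things in the scene. Friction and masses are not known exactly. Their poses are not given: they have to be found in the camera images.
- loader: fixed vial loader: grey base 275 x 270 x 30 mm, low white housing (top 85 mm above the bench) across its far end, two like trays side by side, lane centres at y = +57.5 and -57.5 mm; either tray may be in either lane. Origin on the bench midway between the lanes; trays come out along its -x. Each tray, front to back: 10 mm lip, bare finger space 50 mm long and 100 mm wide, rack block 90 mm long.
- full_tray (a joint): travel of the tray that holds the four vials: 0 = fully home, 0.12 = drawn out to its stop (metres). It slides along its x only, needs about 3 N, and stays where it is left.
- empty_tray (a joint): travel of the tray without vials: 0 = fully home, 0.12 = fully out (metres). Starts partly out. It slides along its x only, needs about 3 N, and stays where it is left.
- full_lip_back: vial-filled tray's front lip, back face (towards the rack, bordering the finger space). The lip is an aluminium wall 100 mm wide (y), 10 mm thick (x), its top 78 mm above the bench and 38 mm above the tray's floor. Origin: middle of the top edge of this face. x points into the loader (push home = +x, draw out = -x), y across, z up.
- full_lip_front: vial-filled tray's front lip, front face (towards the robot). The lip is an aluminium wall 100 mm wide (y), 10 mm thick (x), its top 78 mm above the bench and 38 mm above the tray's floor. Origin: middle of the top edge of this face. x points into the loader (push home = +x, draw out = -x), y across, z up.
- empty_lip_back: empty tray's front lip, back face (towards the rack, bordering the finger space). The lip is an aluminium wall 100 mm wide (y), 10 mm thick (x), its top 78 mm above the bench and 38 mm above the tray's floor. Origin: middle of the top edge of this face. x points into the loader (push home = +x, draw out = -x), y across, z up.
- empty_lip_front: empty tray's front lip, front face (towards the robot). The lip is an aluminium wall 100 mm wide (y), 10 mm thick (x), its top 78 mm above the bench and 38 mm above the tray's floor. Origin: middle of the top edge of this face. x points into the loader (push home = +x, draw out = -x), y across, z up.
- vial0: amber glass vial with black cap, 25 mm diameter, 50 mm tall, standing loose in a 28 mm square hole 18 mm deep in the full tray, on the tray's floor; its top is 90 mm above the bench. Origin at the centre of its underside, z up.
- vial1: amber glass vial with black cap, 25 mm diameter, 50 mm tall, standing loose in a 28 mm square hole 18 mm deep in the full tray, on the tray's floor; its top is 90 mm above the bench. Origin at the centre of its underside, z up.
- vial2: amber glass vial with black cap, 25 mm diameter, 50 mm tall, standing loose in a 28 mm square hole 18 mm deep in the full tray, on the tray's floor; its top is 90 mm above the bench. Origin at the centre of its underside, z up.
- vial3: amber glass vial with black cap, 25 mm diameter, 50 mm tall, standing loose in a 28 mm square hole 18 mm deep in the full tray, on the tray's floor; its top is 90 mm above the bench. Origin at the centre of its underside, z up.
- beaker: bystander: glass beaker 64 mm across, 80 mm high, beside the loader; origin under its middle.
- bottle: bystander: white plastic bottle 60 mm across, 100 mm high, beside the loader; origin under its middle.
- star_knob: bystander: small black star knob with a steel stud, about 40 mm across, 36 mm high, on the bench beside the loader; origin under its middle.
- stopper: bystander: rubber stopper 34 mm across, 26 mm high, on the bench beside the loader; origin under its middle.
- clamp_boss: bystander: aluminium clamp block 36 mm square, 30 mm high, with a side knob, beside the loader; origin under its middle.
- spatula: bystander: flat steel spatula 170 mm long, lying on the bench between the loader and the robot; origin under its middle.
Not all that is in view belongs to the job. What is shaped like the vial3 but green is not meant.

How it is judged:
By the outcome, as a careful person would: the job done as asked, in the order asked, and still so for the second after the job is handed in, with the robot touching nothing.
It also fails if it takes over 42 s, if anything falls off the work surface, if the arm or the gripper's body presses on something with over 40 N, if the wrist force passes 120 N, or if a joint passes its speed limit or range.

### The arm

A 7-joint arm with a two-finger parallel gripper is mounted at the origin on the work surface. World frame = base frame: x ahead of the robot, y to its left, z up, the work surface at z = 0. Lengths are in m, angles in rad, forces in N, time in s.
With the tool pointing down it reaches from about 0.425 to 0.925 m from the base axis. Payload 6.8 kg.
Tool frame: the origin (TCP) lies on the centre line of the jaws, within the pads' length; the fingertips stand 17 mm ahead of it and the grasp point (between the pads) lies 2 mm behind it; z points along the fingers, x is the direction in which the jaws open and shut, and the axes are right-handed (so a half turn about z gives the same grasp; the last joint's range is limited). The gripper opens to 85 mm and grips with 20 to 120 N. Pads are 22 mm wide; open, the fingers measure 114 mm over their backs; the gripper's body (76 mm by 85 mm) begins 54 mm behind the grasp point. The pads swing forward as they close: fully open they stand 13 mm farther back than shut.
Start: joints at [-1.21, 0.477, 0.022, 1.555, -0.011, 1.109, -0.083], TCP at [0.305, 0.602, 0.248] pointing down, gripper open.
Joint ranges: [-2.96, 2.96], [-0.34, 2.1], [-1.41, 1.46], [0.24, 2.44], [-1.37, 4.51], [0.17, 1.92], [-2.96, 2.96]. Speed limits (rad/s): [2.39, 2.39, 3.14, 3.14, 3.14, 3.14, 3.14].

### API

Orientations are given as a rotation vector (axis times angle).
In Python, from bench import r gives the robot as it stands.
- The arm moves only by the tool arm_command, never from a script. Its argument "increments" is a list of rows, each a list of 3 entries, a list of its own where there are three numbers: the shift along the world's x, y, z in m, then the turn, a rotation vector about the world's x, y, z in rad, then the opening in per cent of the stroke, from 0 (shut) to 100 (fully open). A call has 1 to 10 rows; each row is the pose to reach, as a shift and turn from the pose commanded when the call began; what a row does not reach only later rows make up. A row lasts 1/10 s, in which the tool goes at most 50 mm and 8.59 degrees, less where a joint would pass 70% of its speed; a pose out of reach is approached as far as the arm can. A call with a gripper value outside its range is refused whole. The fingers move at their own pace and stop on an object; "newtons" is the grip in N (left out, the last holds). Time passes only in rows, so rows that repeat a pose let the fingers close. It gives the time, the measured TCP pose, the force and the opening at its end, in the units of the state.
- r.get_obs(): the state, without advancing time (a new reading comes with each control period).
- r.grab_frame(name): name is "scene" or "top"; returns the picture (384x512x3 uint8, blue, green, red); there is no depth.
- r.camera_model(name): a dict with "camera_matrix" (3x3 intrinsics, pixels), "D" ([k1, k2, p1, p2, k3] as OpenCV has them; the pictures are not rectified), "camera_from_world" (4x4, takes a point from world to camera coordinates). Camera axes: x right, y down, z forward; pixel columns grow to the right and rows downward; lengths in m; the calibration is good to about 2 mm. A picture is of the moment at which its call begins. camera_model takes no time and is no camera call.
- r.hand_in(): hands the job in, once; it reports no verdict.
The state is a dict: "clock": time; "joints": joint angles; "qvel": joint speeds; "tau": joint torques, N m; "tcp_pos": TCP position; "orientation": TCP orientation; "contact_force": force on the tool from outside, world axes, zero at the start; "moment": the same for the moment, N m; "grip_width": finger opening in m.
Only numpy, scipy, OpenCV 4.12 (cv2) and the standard library are available. Lean on these libraries where they do the work, as an engineer would, in place of code of your own. Each camera call takes 0.05 s, during which the arm holds its last target. There are 200 camera calls.

## Working session

There is one attempt and no reset: what is moved stays moved. The work goes in short steps, Python scripts to look and compute and a tool call to move; the robot and the scene stay as the last step left them, time stands still between calls to the robot, and variables do not carry over. Pictures are saved under pics/ and viewed, about 8 in all and at most 12, crops included, and the job is handed in when it is done.

Besides the shell and the picture viewer there is one more tool, called after "Emit:" as a command line: name --argument value ..., lists and objects as JSON in quotes. arm_command: Moves the arm, as the interface text tells. Its arguments: {"type":"object","properties":{"increments":{"type":"array","items":{"type":"array"}},"newtons":{"type":"number"}},"required":["increments"]}

```bash
mkdir -p pics; ls; python3 - <<'E'
from bench import r
import cv2,numpy as np
print(r.get_obs())
for n in("scene","top"):
    cv2.imwrite(f"pics/{n}0.png",r.grab_frame(n)); m=r.camera_model(n); print({k:np.round(v,4).tolist() for k,v in m.items()})
a=cv2.imread("pics/scene0.png");b=cv2.imread("pics/top0.png")
cv2.imwrite("pics/s.png",cv2.resize(a,(800,600)));cv2.imwrite("pics/t.png",cv2.resize(b,(800,600)))
E
```

```text
pics
{'clock': 0.0, 'joints': array([-1.21010111,  0.47781784,  0.02234953,  1.55641648, -0.01152005,
        1.10932778, -0.08309898]), 'qvel': array([ 0.00120017,  0.00048529,  0.00060647,  0.0003214 ,  0.00020216,
       -0.00160296,  0.00073614]), 'tau': array([ 7.69035742e-04, -5.96472037e+01,  1.60818145e+00, -2.81189364e+01,
        1.25370894e-02,  9.39666963e-03, -9.69711692e-06]), 'tcp_pos': array([0.3047339 , 0.6016774 , 0.24732876]), 'orientation': array([ 2.67572586e+00,  1.64419714e+00, -2.35591984e-03]), 'contact_force': array([-0.41728994,  0.16474738,  0.15428933]), 'moment': array([-0.01154155,  0.01014236, -0.04934305]), 'grip_width': 0.08528614324019844}
{'camera_matrix': [[394.5076, 0.0, 254.1057], [0.0, 394.5076, 188.7112], [0.0, 0.0, 1.0]], 'D': [0.0385, 0.0, 0.0, 0.0, 0.0], 'camera_from_world': [[0.4261, 0.9045, 0.0164, -0.282], [0.5349, -0.2372, -0.8109, -0.2391], [-0.7296, 0.3543, -0.5849, 1.2806], [0.0, 0.0, 0.0, 1.0]]}
{'camera_matrix': [[409.9613, 0.0, 261.3427], [0.0, 409.9613, 188.6316], [0.0, 0.0, 1.0]], 'D': [-0.0188, 0.0, 0.0, 0.0, 0.0], 'camera_from_world': [[0.0125, -0.9999, -0.0051, 0.0278], [-0.9882, -0.0116, -0.1525, 0.5719], [0.1524, 0.007, -0.9883, 0.9621], [0.0, 0.0, 0.0, 1.0]]}
```

View pics/s.png

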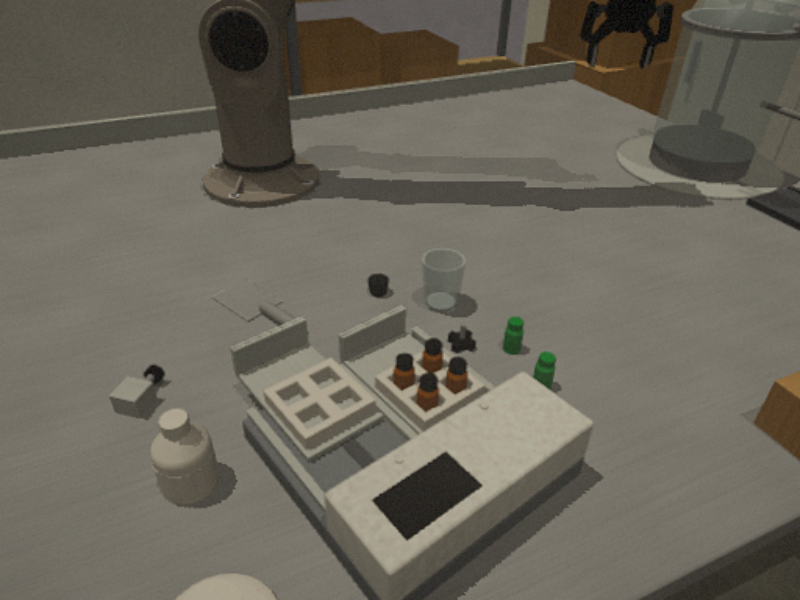

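View pics/t.png

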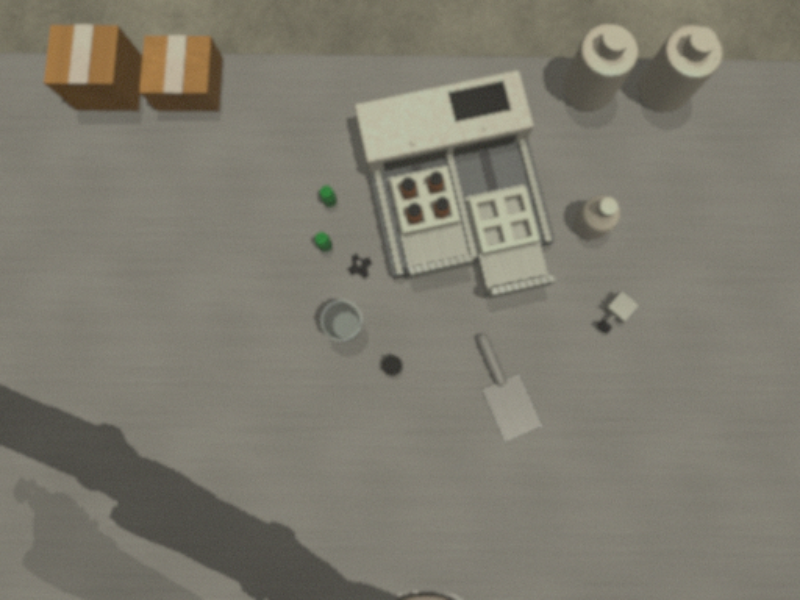

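The scene picture shows the loader with the full tray's vials at (405-455, 345-400) and the empty rack at (320,400). In the top picture the full tray is in the left lane (rack at 425,200, lip at 440,265) and the empty one is in the right lane, drawn out (lip at 520,285). The green vials at (327,195) and (322,240) in the top picture are not meant. The amber, black-capped ones in the rack are. I'll take an enlarged crop to confirm and measure.

```bash
python3 - <<'E'
import cv2
b=cv2.imread("pics/top0.png")
c=cv2.resize(b[40:195,225:360],None,fx=3.8,fy=3.8,interpolation=cv2.INTER_CUBIC)
cv2.imwrite("pics/tc.png",c); print(c.shape)
a=cv2.imread("pics/scene0.png")
c=cv2.resize(a[190:340,140:330],None,fx=4,fy=4,interpolation=cv2.INTER_CUBIC)
cv2.imwrite("pics/sc.png",c)
E
```

```text
(589, 513, 3)
```

View pics/tc.png

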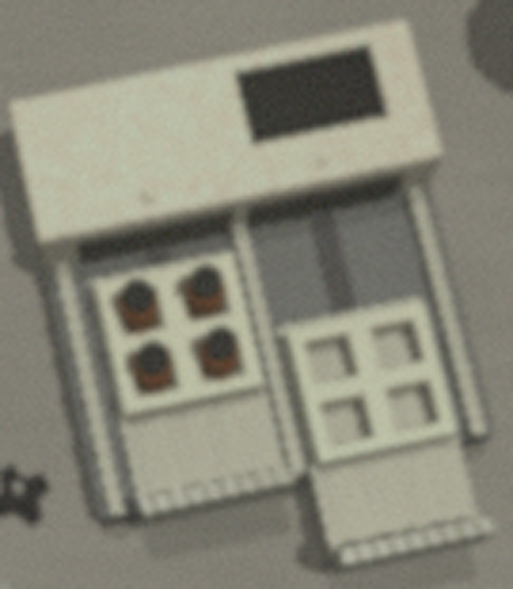

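View pics/sc.png

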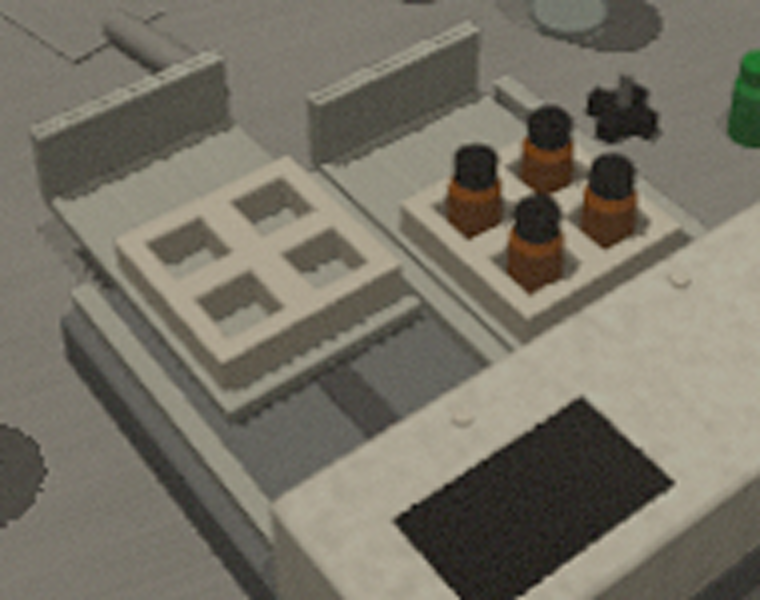

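```bash
cat > h.py <<'E'
from bench import r
import cv2,numpy as np
def w2p(n,P):
    m=r.camera_model(n);T=np.array(m["camera_from_world"]);
    return cv2.projectPoints(np.float64(P).reshape(-1,3),cv2.Rodrigues(T[:3,:3])[0],T[:3,3],np.array(m["camera_matrix"]),np.array(m["D"]))[0][:,0]
def p2w(n,p,z):
    m=r.camera_model(n);T=np.array(m["camera_from_world"]);
    u=cv2.undistortPoints(np.float64([[p]]),np.array(m["camera_matrix"]),np.array(m["D"]))[0,0]
    R=T[:3,:3].T;c=-R@T[:3,3];d=R@np.array([*u,1]);return c+d*(z-c[2])/d[2]
E
python3 - <<'E'
from h import *
T=lambda u,v:(225+(u+.5)/3.8-.5,40+(v+.5)/3.8-.5)
S=lambda u,v:(140+(u+.5)/4-.5,190+(v+.5)/4-.5)
def seg(l,n,a,b,z):
    A,B=p2w(n,a,z),p2w(n,b,z);d=A-B;print(l,n,A.round(4)[:2],B.round(4)[:2],"mid",((A+B)/2).round(4)[:2],"len",np.linalg.norm(d).round(4),"yaw",np.degrees(np.arctan2(-d[0],d[1])).round(1))
seg("full back","top",T(143,497),T(290,469),.078)
seg("full front","top",T(146,516),T(293,486),.078)
seg("empty back","top",T(338,547),T(484,517),.078)
seg("empty front","top",T(343,564),T(492,533),.078)
seg("full back","scene",S(478,38),S(312,108),.078)
seg("empty back","scene",S(224,66),S(36,140),.078)
seg("housing front top","top",T(45,243),T(440,157),.085)
seg("housing back top","top",T(10,102),T(405,18),.085)
for u,v in((138,290),(204,279),(152,353),(219,340)): print("vial top",p2w("top",T(u,v),.09).round(4))
for u,v in((476,155),(549,120),(612,168),(538,207)): print("vial top",p2w("scene",S(u,v),.09).round(4))
E
```

```text
full back top [0.6103 0.0328] [ 0.6293 -0.0595] mid [ 0.6198 -0.0134] len 0.0943 yaw 11.6
full front top [0.5982 0.0308] [ 0.6184 -0.0614] mid [ 0.6083 -0.0153] len 0.0943 yaw 12.4
empty back top [ 0.5799 -0.0894] [ 0.6   -0.181] mid [ 0.5899 -0.1352] len 0.0938 yaw 12.4
empty front top [ 0.5692 -0.0924] [ 0.5899 -0.1858] mid [ 0.5795 -0.1391] len 0.0956 yaw 12.5
full back scene [0.618  0.0304] [ 0.6352 -0.0654] mid [ 0.6266 -0.0175] len 0.0973 yaw 10.2
empty back scene [ 0.5877 -0.0931] [ 0.6048 -0.1888] mid [ 0.5963 -0.141 ] len 0.0972 yaw 10.2
housing front top top [0.7739 0.0975] [ 0.8349 -0.1563] mid [ 0.8044 -0.0294] len 0.2611 yaw 13.5
housing back top top [0.8697 0.1225] [ 0.9311 -0.1352] mid [ 0.9004 -0.0064] len 0.2649 yaw 13.4
vial top [0.7415 0.0375 0.09  ]
vial top [ 0.7492 -0.0042  0.09  ]
vial top [0.7003 0.0282 0.09  ]
vial top [ 0.7092 -0.0139  0.09  ]
vial top [ 0.7093 -0.0151  0.09  ]
vial top [0.7013 0.026  0.09  ]
vial top [0.7417 0.0362 0.09  ]
vial top [ 0.7503 -0.0053  0.09  ]
```

```bash
cat > fit.py <<'E'
from h import *
from scipy.optimize import least_squares
T=lambda u,v:(225+(u+.5)/3.8-.5,40+(v+.5)/3.8-.5)
S=lambda u,v:(140+(u+.5)/4-.5,190+(v+.5)/4-.5)
# tray, x from lip back, y sign, kind, cam, px
L=[]
def add(t,cam,kind,x,ys,pts):
    f=T if cam=="top" else S
    for y,p in zip(ys,pts): L.append((t,cam,kind,x,y,f(*p)))
add(0,"top","lip",0,(1,-1),((143,497),(290,469)));add(0,"top","lip",-.01,(1,-1),((146,516),(293,486)))
add(1,"top","lip",0,(1,-1),((338,547),(484,517)));add(1,"top","lip",-.01,(1,-1),((343,564),(492,533)))
add(0,"scene","lip",0,(1,-1),((478,38),(312,108)));add(1,"scene","lip",0,(1,-1),((224,66),(36,140)))
add(0,"top","rack",.05,(1,-1),((127,414),(262,384)));add(0,"top","rack",.14,(1,-1),((96,283),(230,252)))
add(1,"top","rack",.05,(1,-1),((320,464),(458,430)));add(1,"top","rack",.14,(1,-1),((284,330),(420,299)))
add(1,"scene","rack",.05,(1,-1),((290,158),(118,238)));add(1,"scene","rack",.14,(1,-1),((402,262),(225,358)))
add(0,"scene","rack",.05,(-1,),((403,210),));add(0,"scene","rack",.14,(1,-1),((680,232),(530,318)))
def res(q,raw=0):
    x,y,a,d0,d1,w,zr=q;o=[]
    for t,cam,k,lx,s,p in L:
        X=lx-(d0,d1)[t];Y=(.0575,-.0575)[t]+s*(.05 if k=="lip" else w)
        P=(x+X*np.cos(a)-Y*np.sin(a),y+X*np.sin(a)+Y*np.cos(a),.078 if k=="lip" else zr)
        o.append(w2p(cam,[P])[0]-p)
    o=np.array(o)
    return o if raw else np.r_[o.ravel(),d0*1e4]
f=least_squares(res,[.62,-.07,.2,0,.055,.047,.058],loss="soft_l1")
print(f.x.round(4),np.degrees(f.x[2]))
for l,e in zip(L,res(f.x,1)): print(l[:5],e.round(2))
x,y,a,_,d=f.x[:5];c,s=np.cos(a),np.sin(a)
for n,X,Y in(("full back",0,.0575),("full front",-.01,.0575),("empty back",-d,-.0575),("empty front",-d-.01,-.0575)): print(n,np.round((x+X*c-Y*s,y+X*s+Y*c),4))
E
python3 fit.py
```

```text
[ 0.643  -0.0671  0.2423  0.      0.0601  0.0453  0.0546] 13.881539959671674
(0, 'top', 'lip', 0, 1) [-1.81 -2.86]
(0, 'top', 'lip', 0, -1) [ 0.13 -4.84]
(0, 'top', 'lip', -0.01, 1) [-1.65 -3.85]
(0, 'top', 'lip', -0.01, -1) [ 0.35 -5.34]
(1, 'top', 'lip', 0, 1) [-0.24 -2.71]
(1, 'top', 'lip', 0, -1) [ 1.97 -4.25]
(1, 'top', 'lip', -0.01, 1) [-0.52 -3.14]
(1, 'top', 'lip', -0.01, -1) [ 0.97 -4.45]
(0, 'scene', 'lip', 0, 1) [ 2.87 -1.05]
(0, 'scene', 'lip', 0, -1) [3.87 1.08]
(1, 'scene', 'lip', 0, 1) [ 1.88 -0.93]
(1, 'scene', 'lip', 0, -1) [2.28 1.39]
(0, 'top', 'rack', 0.05, 1) [-0.27  1.12]
(0, 'top', 'rack', 0.05, -1) [-0.13  0.86]
(0, 'top', 'rack', 0.14, 1) [-0.27  1.47]
(0, 'top', 'rack', 0.14, -1) [-0.33  1.67]
(1, 'top', 'rack', 0.05, 1) [0.19 0.77]
(1, 'top', 'rack', 0.05, -1) [-0.44  1.49]
(1, 'top', 'rack', 0.14, 1) [0.77 1.53]
(1, 'top', 'rack', 0.14, -1) [0.21 1.68]
(1, 'scene', 'rack', 0.05, 1) [-1.77 -0.6 ]
(1, 'scene', 'rack', 0.05, -1) [-0.94  0.23]
(1, 'scene', 'rack', 0.14, 1) [-1.25  0.09]
(1, 'scene', 'rack', 0.14, -1) [-0.69  0.68]
(0, 'scene', 'rack', 0.05, -1) [-0.75 -1.98]
(0, 'scene', 'rack', 0.14, 1) [-0.69 -1.78]
(0, 'scene', 'rack', 0.14, -1) [-0.48 -0.29]
full back [ 0.6292 -0.0113]
full front [ 0.6195 -0.0137]
empty back [ 0.5984 -0.1374]
empty front [ 0.5887 -0.1398]
```

The crops confirm four amber vials with black caps in the left rack, and the empty tray about 55-60 mm out in the right lane. Both cameras put the full lip back at about (0.62..0.629, -0.013) and the empty lip front at about (0.58..0.589, -0.139), with yaw of about 13°. The lip fit carries a residual of up to about 8 mm, so I'll locate the lips by contact, which the 50 mm finger space allows for. Next I move the shut fingers in front of the empty lip, at height.

Emit:
arm_command --increments '[[[0.235,-0.75,0],[0,0,0.7],0],[[0.235,-0.75,0],[0,0,0.7],0],[[0.235,-0.75,0],[0,0,0.7],0],[[0.235,-0.75,0],[0,0,0.7],0],[[0.235,-0.75,0],[0,0,0.7],0],[[0.235,-0.75,0],[0,0,0.7],0],[[0.235,-0.75,0],[0,0,0.7],0],[[0.235,-0.75,0],[0,0,0.7],0],[[0.235,-0.75,0],[0,0,0.7],0],[[0.235,-0.75,0],[0,0,0.7],0]]' --newtons 40

```text
clock: 1.1
tcp_pos: [0.4545, 0.123, 0.2483]
orientation: [-1.95, -2.463, -0.0]
contact_force: [1.3, -0.3, 0.6]
grip_width: 0.0001
```

Emit:
arm_command --increments '[[[0.08,-0.27,0],[0,0,0],0],[[0.08,-0.27,0],[0,0,0],0],[[0.08,-0.27,0],[0,0,0],0],[[0.08,-0.27,0],[0,0,0],0],[[0.08,-0.27,0],[0,0,0],0],[[0.08,-0.27,0],[0,0,0],0],[[0.08,-0.27,0],[0,0,0],0],[[0.08,-0.27,0],[0,0,0],0],[[0.08,-0.27,0],[0,0,0],0]]'

```text
clock: 2.0
tcp_pos: [0.5342, -0.1434, 0.2479]
orientation: [-1.947, -2.464, -0.0]
contact_force: [-1.3, 0.9, 0.0]
grip_width: -0.0001
```

Emit:
arm_command --increments '[[[0,-0.008,-0.05],[0,0,0],0],[[0,-0.008,-0.1],[0,0,0],0],[[0,-0.008,-0.14],[0,0,0],0],[[0,-0.008,-0.165],[0,0,0],0],[[0,-0.008,-0.178],[0,0,0],0],[[0,-0.008,-0.178],[0,0,0],0],[[0,-0.008,-0.178],[0,0,0],0]]'

```text
clock: 2.7
tcp_pos: [0.5353, -0.1525, 0.0714]
orientation: [1.949, 2.463, 0.001]
contact_force: [0.3, 0.0, 0.6]
grip_width: -0.0002
```

```bash
python3 - <<'E'
from h import *
print(r.get_obs()["tcp_pos"])
a=r.grab_frame("top");cv2.imwrite("pics/top1.png",a)
cv2.imwrite("pics/t1.png",cv2.resize(a[90:210,240:390],None,fx=5,fy=5,interpolation=cv2.INTER_CUBIC))
E
```

```text
[ 0.53531289 -0.15249398  0.07137162]
```

View pics/t1.png

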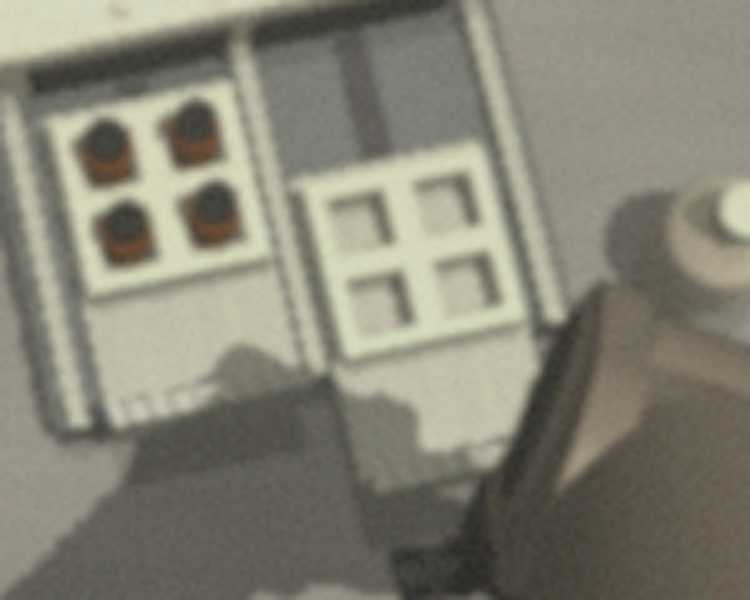

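The fingers are in front of the empty lip, with shadow at (400,440), and the arm passes clear of the bottle. I advance along the lane until contact.

Emit:
arm_command --increments '[[[0.008,0.002,0],[0,0,0],0],[[0.016,0.004,0],[0,0,0],0],[[0.023,0.006,0],[0,0,0],0],[[0.03,0.007,0],[0,0,0],0],[[0.034,0.008,0],[0,0,0],0],[[0.038,0.009,0],[0,0,0],0],[[0.042,0.01,0],[0,0,0],0],[[0.046,0.011,0],[0,0,0],0],[[0.05,0.012,0],[0,0,0],0],[[0.05,0.012,0],[0,0,0],0]]'

```text
clock: 3.75
tcp_pos: [0.5851, -0.1408, 0.0702]
orientation: [1.95, 2.463, 0.0]
contact_force: [-1.1, -0.8, 0.7]
grip_width: -0.0
```

Emit:
arm_command --increments '[[[0.004,0.001,0],[0,0,0],0],[[0.008,0.002,0],[0,0,0],0],[[0.012,0.003,0],[0,0,0],0],[[0.016,0.004,0],[0,0,0],0],[[0.02,0.005,0],[0,0,0],0],[[0.024,0.006,0],[0,0,0],0]]'

```text
clock: 4.35
tcp_pos: [0.6087, -0.1352, 0.0702]
orientation: [1.951, 2.463, -0.001]
contact_force: [-2.9, -1.5, -1.0]
grip_width: -0.0
```

```bash
python3 - <<'E'
from h import *
for _ in range(1):
  o=r.get_obs();print(o["tcp_pos"],o["contact_force"])
a=r.grab_frame("scene");cv2.imwrite("pics/sc1.png",a)
cv2.imwrite("pics/s1.png",cv2.resize(a[150:340,100:340],None,fx=3,fy=3,interpolation=cv2.INTER_CUBIC))
E
```

```text
[ 0.60869401 -0.13516119  0.07016965] [-2.92719315 -1.51586694 -1.04039904]
```

View pics/s1.png

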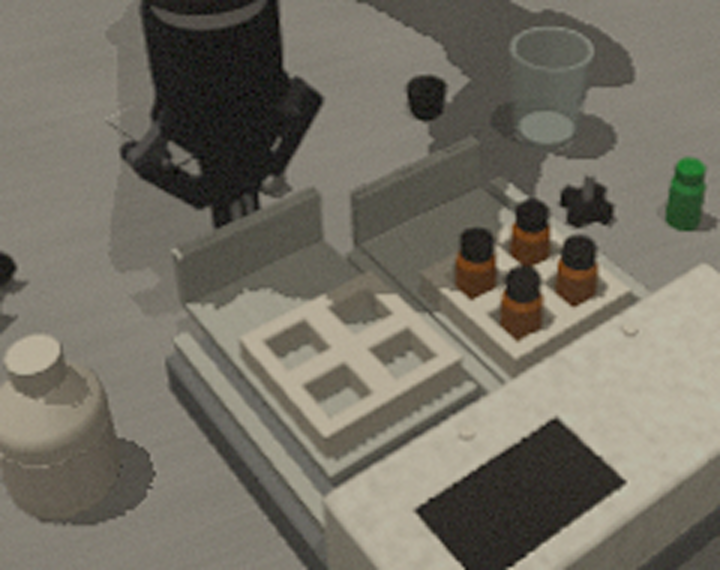

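The empty tray is sliding in: its lip at (180-320, 190-260) has moved in and the fingers are at mid-width, with force about 3 N as expected. I continue to the stop in small steps.

Emit:
arm_command --increments '[[[0.003,0.001,0],[0,0,0],0],[[0.006,0.0015,0],[0,0,0],0],[[0.009,0.002,0],[0,0,0],0],[[0.012,0.003,0],[0,0,0],0],[[0.015,0.0035,0],[0,0,0],0]]'

```text
clock: 4.9
tcp_pos: [0.6237, -0.1313, 0.0704]
orientation: [-1.95, -2.463, -0.0]
contact_force: [-3.7, -1.6, -0.3]
grip_width: -0.0
```

Emit:
arm_command --increments '[[[0.0015,0.0005,0],[0,0,0],0],[[0.003,0.0005,0],[0,0,0],0],[[0.0045,0.001,0],[0,0,0],0]]'

```text
clock: 5.2
tcp_pos: [0.6281, -0.1302, 0.0704]
orientation: [-1.95, -2.463, -0.0]
contact_force: [-2.6, -1.1, 0.0]
grip_width: -0.0001
```

Emit:
arm_command --increments '[[[0.0015,0.0005,0],[0,0,0],0],[[0.003,0.0005,0],[0,0,0],0],[[0.0045,0.001,0],[0,0,0],0]]'

```text
clock: 5.5
tcp_pos: [0.6285, -0.1302, 0.0702]
orientation: [-1.948, -2.456, 0.007]
contact_force: [-18.5, -1.4, 15.3]
grip_width: -0.0002
```

The force jumped to 18 N at TCP x=0.6285, so the empty tray is against its stop. That puts the home lip-back line at the full tray at about (0.6225,-0.013), which agrees with the direct lip readings. I back off, lift and go above the full tray's finger space, about (0.646,-0.008).

Emit:
arm_command --increments '[[[-0.015,-0.004,0],[0,0,0],0],[[-0.03,-0.007,0],[0,0,0],0],[[-0.03,-0.007,0.04],[0,0,0],0],[[-0.03,-0.007,0.09],[0,0,0],0],[[-0.03,-0.007,0.1],[0,0,0],0],[[-0.02,0.03,0.1],[0,0,0],0],[[0,0.08,0.1],[0,0,0],0],[[0.014,0.121,0.1],[0,0,0],0],[[0.014,0.121,0.1],[0,0,0],0],[[0.014,0.121,0.1],[0,0,0],0]]'

```text
clock: 6.5
tcp_pos: [0.6472, -0.0058, 0.1701]
orientation: [1.945, 2.467, 0.002]
contact_force: [0.3, -0.2, 0.2]
grip_width: -0.0001
```

```bash
python3 - <<'E'
from h import *
o=r.get_obs();p=o["tcp_pos"];print(p,o["contact_force"])
a=r.grab_frame("scene");cv2.imwrite("pics/sc2.png",a)
print("tip now, tip lowered to .05, px in crop:",((w2p("scene",[p-[0,0,.017],[p[0],p[1],.05],[p[0],p[1],.04]])-[120,120])*3).round())
cv2.imwrite("pics/s2.png",cv2.resize(a[120:320,120:340],None,fx=3,fy=3,interpolation=cv2.INTER_CUBIC))
E
```

```text
[ 0.64721478 -0.00583942  0.17008647] [ 0.31804729 -0.15988522  0.24210948]
tip now, tip lowered to .05, px in crop: [[388. 180.]
 [386. 310.]
 [386. 321.]]
```

View pics/s2.png

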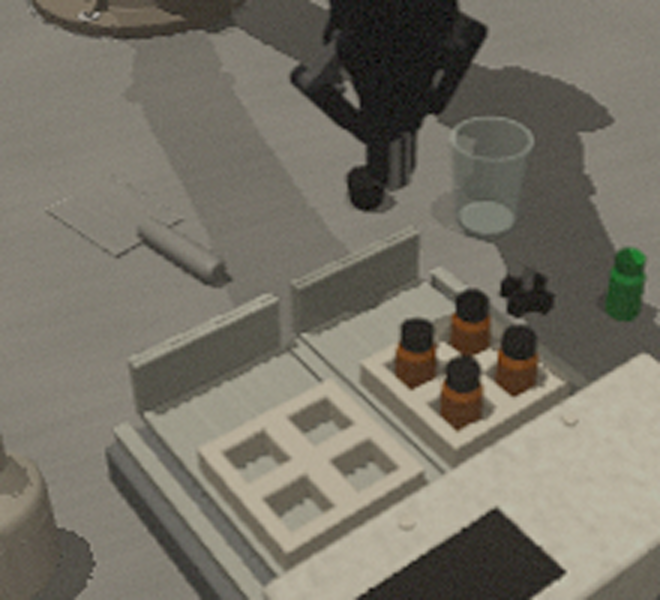

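Both trays now sit level. The fingertip is at (393,185) and projects down to (386,312), midway between the full lip (base at ~(360,290)) and its rack (front at ~(415,345)), clear of the vials. I lower it.

Emit:
arm_command --increments '[[[-0.001,0,-0.03],[0,0,0],0],[[-0.001,0,-0.06],[0,0,0],0],[[-0.001,0,-0.085],[0,0,0],0],[[-0.001,0,-0.1],[0,0,0],0],[[-0.001,0,-0.105],[0,0,0],0],[[-0.001,0,-0.105],[0,0,0],0]]'

```text
clock: 7.15
tcp_pos: [0.6455, -0.0094, 0.0653]
orientation: [1.952, 2.462, -0.001]
contact_force: [0.4, -0.1, 0.6]
grip_width: 0.0
```

Emit:
arm_command --increments '[[[-0.004,-0.001,0],[0,0,0],0],[[-0.008,-0.002,0],[0,0,0],0],[[-0.012,-0.003,0],[0,0,0],0],[[-0.016,-0.004,0],[0,0,0],0],[[-0.02,-0.005,0],[0,0,0],0],[[-0.024,-0.006,0],[0,0,0],0]]'

```text
clock: 7.75
tcp_pos: [0.6223, -0.0142, 0.0661]
orientation: [1.949, 2.462, 0.003]
contact_force: [3.1, 0.6, 2.4]
grip_width: 0.0002
```

Hooked, drawing at about 3 N. I continue smoothly.

Emit:
arm_command --increments '[[[-0.004,-0.001,0],[0,0,0],0],[[-0.008,-0.002,0],[0,0,0],0],[[-0.013,-0.003,0],[0,0,0],0],[[-0.018,-0.0045,0],[0,0,0],0],[[-0.023,-0.0055,0],[0,0,0],0],[[-0.028,-0.0065,0],[0,0,0],0],[[-0.033,-0.008,0],[0,0,0],0],[[-0.038,-0.009,0],[0,0,0],0],[[-0.042,-0.01,0],[0,0,0],0],[[-0.045,-0.0105,0],[0,0,0],0]]'

```text
clock: 8.75
tcp_pos: [0.5759, -0.0253, 0.0652]
orientation: [-1.951, -2.463, 0.001]
contact_force: [2.9, -1.4, 1.3]
grip_width: -0.0
```

Emit:
arm_command --increments '[[[-0.004,-0.001,0],[0,0,0],0],[[-0.008,-0.002,0],[0,0,0],0],[[-0.013,-0.003,0],[0,0,0],0],[[-0.018,-0.0045,0],[0,0,0],0],[[-0.023,-0.0055,0],[0,0,0],0],[[-0.028,-0.0065,0],[0,0,0],0],[[-0.033,-0.008,0],[0,0,0],0],[[-0.038,-0.009,0],[0,0,0],0],[[-0.042,-0.01,0],[0,0,0],0],[[-0.045,-0.0105,0],[0,0,0],0]]'

```text
clock: 9.75
tcp_pos: [0.5309, -0.0356, 0.0653]
orientation: [-1.95, -2.462, 0.0]
contact_force: [2.6, -2.1, -0.1]
grip_width: 0.0001
```

Emit:
arm_command --increments '[[[-0.003,-0.0005,0],[0,0,0],0],[[-0.006,-0.0015,0],[0,0,0],0],[[-0.009,-0.002,0],[0,0,0],0],[[-0.011,-0.0025,0],[0,0,0],0],[[-0.0125,-0.003,0],[0,0,0],0]]'

```text
clock: 10.25
tcp_pos: [0.5187, -0.0383, 0.0653]
orientation: [-1.95, -2.463, -0.0]
contact_force: [3.1, -0.5, 0.6]
grip_width: -0.0
```

Emit:
arm_command --increments '[[[-0.0015,-0.0005,0],[0,0,0],0],[[-0.003,-0.0005,0],[0,0,0],0]]'

```text
clock: 10.45
tcp_pos: [0.5161, -0.0389, 0.0653]
orientation: [1.95, 2.463, 0.001]
contact_force: [8.0, 0.1, -2.7]
grip_width: 0.0001
```

Emit:
arm_command --increments '[[[-0.0015,-0.0005,0],[0,0,0],0],[[-0.003,-0.0005,0],[0,0,0],0]]'

```text
clock: 10.65
tcp_pos: [0.516, -0.0388, 0.0657]
orientation: [1.947, 2.46, 0.006]
contact_force: [13.3, 1.4, -9.9]
grip_width: -0.0002
```

The stop is met at x=0.516, exactly the predicted 120 mm. I unhook (12 mm toward the rack), lift, and move off to the side.

Emit:
arm_command --increments '[[[0.006,0.0015,0],[0,0,0],0],[[0.013,0.003,0],[0,0,0],0],[[0.015,0.004,0],[0,0,0],0],[[0.015,0.004,0.02],[0,0,0],0],[[0.015,0.004,0.06],[0,0,0],0],[[0.015,0.004,0.11],[0,0,0],0],[[0.015,0.004,0.15],[0,0,0],0],[[0.015,0.004,0.18],[0,0,0],0],[[0.015,0.004,0.18],[0,0,0],0]]'

```text
clock: 11.55
tcp_pos: [0.5299, -0.0356, 0.2495]
orientation: [1.948, 2.459, 0.008]
contact_force: [0.8, -0.3, 0.9]
grip_width: -0.0003
```

Emit:
arm_command --increments '[[[-0.05,0.3,0],[0,0,0],0],[[-0.05,0.3,0],[0,0,0],0],[[-0.05,0.3,0],[0,0,0],0],[[-0.05,0.3,0],[0,0,0],0],[[-0.05,0.3,0],[0,0,0],0],[[-0.05,0.3,0],[0,0,0],0],[[-0.05,0.3,0],[0,0,0],0],[[-0.05,0.3,0],[0,0,0],0],[[-0.05,0.3,0],[0,0,0],0],[[-0.05,0.3,0],[0,0,0],0]]'

```text
clock: 12.55
tcp_pos: [0.4784, 0.2623, 0.2449]
orientation: [1.954, 2.46, -0.002]
contact_force: [0.6, 0.4, 1.0]
grip_width: 0.0004
```

```bash
python3 - <<'E'
from h import *
o=r.get_obs();print(o["clock"],o["tcp_pos"],o["contact_force"])
a=r.grab_frame("scene");b=r.grab_frame("top")
cv2.imwrite("pics/s3.png",cv2.resize(a[120:384,60:400],(773,600),interpolation=cv2.INTER_CUBIC))
cv2.imwrite("pics/t3.png",cv2.resize(b[30:290,180:430],(577,600),interpolation=cv2.INTER_CUBIC))
E
```

```text
12.55 [0.4783709  0.26233122 0.24488246] [0.55441868 0.39525229 1.0326399 ]
```

View pics/s3.png

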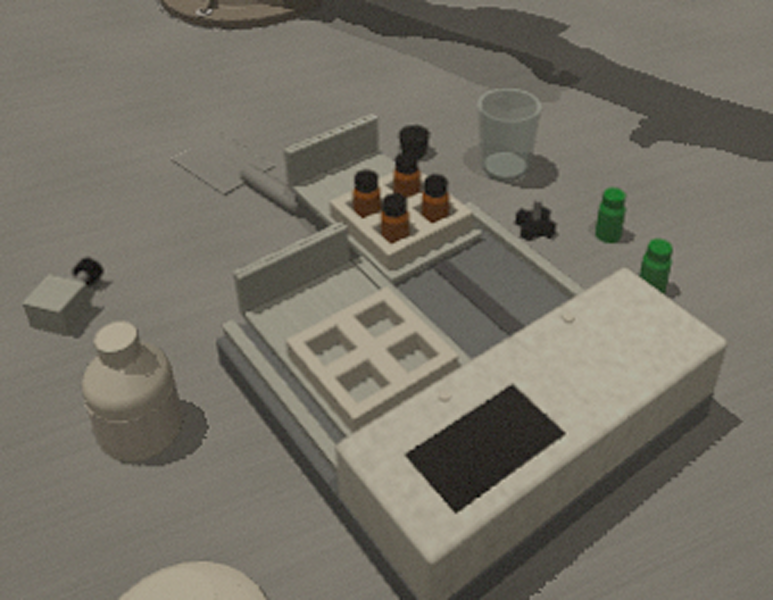

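View pics/t3.png

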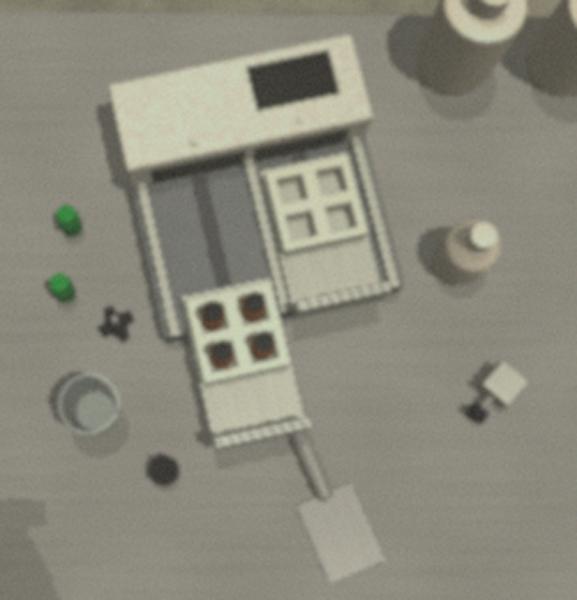

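The final pictures show the full tray drawn out with its four vials standing (caps at (213,313), (253,303), (221,352), (262,343) in the top crop) and the empty tray home (lip at (345,295)). The bystanders and spatula are where they were, and the arm is clear. Handing in.

```bash
python3 -c "
from bench import r
print(r.hand_in())"
```

```text
the job is handed in; nothing more can be done
None
```

The job is done and handed in at about 12.6 s on the robot's clock. With the gripper shut, I pushed the empty tray home, then hooked the fingertips behind the full tray's lip and drew it out to its stop. No lip was pinched and no vial was touched.

- **Empty tray:** it slid at about 3 N until the force rose to about 18 N sideways (15 N vertical) at the home stop, TCP x = 0.6285.
- **Full tray:** it met its outer stop at TCP x = 0.516. That is the full 120 mm from the home position I worked out from the empty tray's stop. The force there was about 13 N, and I unhooked before lifting.
- **Last pictures:** the empty tray is home, and the full tray is out with all four vials standing in their holes. The other things on the bench look unmoved, and the arm is well clear with only about 1 N of sensor noise. I compared the spatula by pixel position and the rest by eye.
- **Disagreement:** my first camera fit was off by up to about 8 mm on the lips, between the rack-based fit and the direct lip readings. The contact positions agreed with the direct lip readings to about 2 mm, so I went by those.

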